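Gears from the stripped gearbox into their dishes

ROBOT

A 7-joint arm with a two-finger parallel gripper is mounted at the origin on the work surface. World frame = base frame: x ahead of the robot, y to its left, z up, the work surface at z = 0. Lengths are in m, angles in rad, forces in N, time in s.
With the tool pointing down it reaches from about 0.4 to 0.875 m from the base axis. Payload 19.3 kg.
Tool frame: the origin (TCP) lies at the very end of the fingers, on their centre line; the grasp point (between the pads) lies 19 mm behind it; z points along the fingers, y is the line along which they close (so a half turn about z gives the same grasp; the last joint's range is limited). The gripper opens to 85 mm and grips with 20 to 120 N. Pads are 22 mm wide; open, the fingers measure 114 mm over their backs; the gripper's body (76 mm by 85 mm) begins 54 mm behind the grasp point. The pads swing forward as they close: fully open they stand 13 mm farther back than shut.
Start: joints at [-1.306, 0.521, -0.036, 1.599, 0.021, 1.021, -0.113], TCP at [0.205, 0.59, 0.231] pointing down, gripper open.
Joint ranges: [-2.91, 2.91], [-0.3, 2.13], [-1.5, 1.42], [0.17, 2.43], [-1.26, 4.41], [0.16, 1.93], [-2.52, 2.52]. Speed limits (rad/s): [1.89, 1.89, 2.39, 2.39, 3.01, 3.01, 3.01].

INTERFACE

Orientations are given as [roll, pitch, yaw] about the fixed x, y, z axes, in that order (R = Rz(yaw) Ry(pitch) Rx(roll)).
In Python, from workcell import bot gives the robot as it stands.
- The arm moves only by the shell command python3 -m crank 'ROWS' [FORCE]. ROWS is a JSON object of lists of equal length, an entry for each row: "travel": the shift along the world's x, y, z in cm, a list of three; "turn": the turn, a rotation vector about the world's x, y, z in degrees, a list of three; "gripper": the closure, from 0 (fully open) to 1 (shut). A call has exactly 5 rows; each row is the pose to reach, as a shift and turn from the pose commanded when the call began; what a row does not reach only later rows make up. A row lasts 1/10 s, in which the tool goes at most 50 mm and 8.59 degrees, less where a joint would pass 70% of its speed; a pose out of reach is approached as far as the arm can. A call with a gripper value outside its range is refused whole. The fingers move at their own pace and stop on an object; FORCE is the grip in N (left out, the last holds). Time passes only in rows, so rows that repeat a pose let the fingers close, or fill a call up. It gives the time, the measured TCP pose, the force, the opening and the grip force at its end, in the units of the state.
- bot.observe(): the state, without advancing time (a new reading comes with each control period).
- bot.grab_frame(name): name is "scene" or "top"; returns a dict with "pixels" (400x640x3 uint8, red, green, blue), "fx", "fy", "cx", "cy" (pixels), "extrinsics" (4x4, takes a point from world to camera coordinates). Camera axes: x right, y down, z forward; pixel columns grow to the right and rows downward; lengths in m; the calibration is good to about 2 mm. A picture is of the moment at which its call begins. There is no depth.
- bot.job_done(): hands the job in; it is judged then, once.
The state is a dict: "clock": time; "qpos": joint angles; "qd": joint speeds; "joint_efforts": joint torques, N m; "position": TCP position; "tool_rot": TCP orientation; "force": force on the tool from outside, world axes, zero at the start; "moment": the same for the moment, N m; "grip_width": finger opening in m; "finger_force": force on a finger pad.
Only numpy, scipy, OpenCV 4.12 (cv2) and the standard library are available. Lean on these libraries where they do the work, as an engineer would, in place of code of your own. Each camera call takes 0.05 s, during which the arm holds its last target. There are 200 camera calls.

TASK

Clear up the stripped gearbox: put each of the four toothed gears into the dish of its own size (largest gear in the largest dish, and so on down to the smallest), lying flat on the dish's floor with the hub up. Set them down rather than dropping them, and leave the smooth belt pulley and the ball bearing where they lie.

Things in the scene. Friction and masses are not known exactly. Their poses are not given: they have to be found in the camera images.
- gear_xl: The largest of four loose toothed steel gear wheels, 86 mm over the teeth: a toothed disc 12 mm thick lying flat, with a plain round hub 28 mm in diameter standing up from its middle to 38 mm above the underside (26 mm of hub to grip from above); a black bore mark on the hub's top. About 0.56 kg. Origin at the centre of the underside, z up along the hub; turning about z does not matter.
- gear_l: The second largest of four loose toothed steel gear wheels, 72 mm over the teeth: a toothed disc 12 mm thick lying flat, with a plain round hub 28 mm in diameter standing up from its middle to 38 mm above the underside (26 mm of hub to grip from above); a black bore mark on the hub's top. About 0.42 kg. Origin at the centre of the underside, z up along the hub; turning about z does not matter.
- gear_m: The third largest of four loose toothed steel gear wheels, 58 mm over the teeth: a toothed disc 12 mm thick lying flat, with a plain round hub 28 mm in diameter standing up from its middle to 38 mm above the underside (26 mm of hub to grip from above); a black bore mark on the hub's top. About 0.29 kg. Origin at the centre of the underside, z up along the hub; turning about z does not matter.
- gear_s: The smallest of four loose toothed steel gear wheels, 44 mm over the teeth: a toothed disc 12 mm thick lying flat, with a plain round hub 28 mm in diameter standing up from its middle to 38 mm above the underside (26 mm of hub to grip from above); a black bore mark on the hub's top. About 0.17 kg. Origin at the centre of the underside, z up along the hub; turning about z does not matter.
- dish_xl: The largest of four bare aluminium round open dishes, 116 mm over the rim, fixed to the bench (it does not slide). Rim 14 mm high, wall 2 mm, floor 3 mm thick and 104 mm across, so that the 86 mm gear lies flat inside with about 9 mm to spare all round. Origin at the centre of the underside, on the bench; z up.
- dish_l: The second largest of four bare aluminium round open dishes, 102 mm over the rim, fixed to the bench (it does not slide). Rim 14 mm high, wall 2 mm, floor 3 mm thick and 90 mm across, so that the 72 mm gear lies flat inside with about 9 mm to spare all round. Origin at the centre of the underside, on the bench; z up.
- dish_m: The third largest of four bare aluminium round open dishes, 88 mm over the rim, fixed to the bench (it does not slide). Rim 14 mm high, wall 2 mm, floor 3 mm thick and 76 mm across, so that the 58 mm gear lies flat inside with about 9 mm to spare all round. Origin at the centre of the underside, on the bench; z up.
- dish_s: The smallest of four bare aluminium round open dishes, 74 mm over the rim, fixed to the bench (it does not slide). Rim 14 mm high, wall 2 mm, floor 3 mm thick and 62 mm across, so that the 44 mm gear lies flat inside with about 9 mm to spare all round. Origin at the centre of the underside, on the bench; z up.
- pulley: Bystander: a loose steel belt pulley, 62 mm in diameter, with two smooth flanges and a groove between them and no teeth, 14 mm thick, with a hub 28 mm in diameter up to 38 mm. Not a gear. Origin at the centre of the underside, z up.
- bearing: Bystander: a loose ball bearing, 62 mm in diameter, 17 mm high, flat, no hub and no teeth, a ring of balls showing on top. Not a gear. Origin at the centre of the underside, z up.
Things that resemble listed ones, but are neither listed nor needed, are in the scene too. Leave any red look-alike of the gear_xl alone.

How it is judged:
At the end, for the whole second after the job is handed in: Each gear lies in the dish of its own size rank: centre within 15 mm of the dish's centre, underside less than 7 mm above the bench (resting on the dish's floor), hub up within 0.08 rad of vertical, released and at rest (horizontal distance between gear_xl and dish_xl below 0.015 m and z of gear_xl in the frame of dish_xl between 0 and 0.007 m and angle between each of gear_xl, gear_l, gear_m, gear_s's own z axis and vertical below 0.08 rad and linear speed of each of gear_xl, gear_l, gear_m, gear_s below 0.02 m/s and angular speed of each of gear_xl, gear_l, gear_m, gear_s below 0.2 rad/s and horizontal distance between gear_l and dish_l below 0.015 m and z of gear_l in the frame of dish_l between 0 and 0.007 m and horizontal distance between gear_m and dish_m below 0.015 m and z of gear_m in the frame of dish_m between 0 and 0.007 m and horizontal distance between gear_s and dish_s below 0.015 m and z of gear_s in the frame of dish_s between 0 and 0.007 m); the robot touches nothing.
It fails at once if the pulley is knocked or carried more than 20 mm from where it lay (distance of pulley from where it was at the start of the episode above 0.02 m).
It fails at once if the bearing is knocked or carried more than 20 mm from where it lay (distance of bearing from where it was at the start of the episode above 0.02 m).
It fails at once if a gear is dropped: it moves at over 0.6 m/s (a free fall of about 18 mm) while the fingers do not hold it ((contact force between the fingers and gear_xl below 0.1 N and linear speed of gear_xl above 0.6 m/s) or (contact force between the fingers and gear_l below 0.1 N and linear speed of gear_l above 0.6 m/s) or (contact force between the fingers and gear_m below 0.1 N and linear speed of gear_m above 0.6 m/s) or (contact force between the fingers and gear_s below 0.1 N and linear speed of gear_s above 0.6 m/s)).
It also fails if it takes over 99 s, if anything falls off the work surface, if the arm or the gripper's body presses on something with over 40 N, if the wrist force passes 120 N, or if a joint passes its speed limit or range.

## Working session

There is one attempt and no reset: what is moved stays moved. The work goes in short steps, Python scripts to look and compute and a shell command to move; the robot and the scene stay as the last step left them, time stands still between calls to the robot, and variables do not carry over. Pictures are saved under pics/ and viewed, at most 14 in all, crops included, and the job is handed in when it is done.

```bash
mkdir -p pics
python3 - <<'E'
from workcell import bot
import cv2,numpy as np
for n in("top","scene"):
    f=bot.grab_frame(n); cv2.imwrite(f"pics/{n}0.png",f["pixels"][:,:,::-1])
    print(n,f["fx"],f["fy"],f["cx"],f["cy"],np.round(f["extrinsics"],4).tolist())
s=bot.observe();print(s)
E
```

```text
top 503.6197353161553 503.6197353161553 318.9179572423438 197.7787267038874 [[-0.0226, -0.9997, -0.0089, 0.0432], [-0.982, 0.0239, -0.1875, 0.5466], [0.1877, 0.0045, -0.9822, 1.2814], [0.0, 0.0, 0.0, 1.0]]
scene 447.96403247364395 447.96403247364395 328.540969543128 203.73002565846477 [[-0.1511, 0.9885, -0.0069, 0.0289], [0.6782, 0.0986, -0.7282, -0.3552], [-0.7191, -0.1147, -0.6853, 1.456], [0.0, 0.0, 0.0, 1.0]]
{'clock': 0.1, 'qpos': array([-1.30622656,  0.52199334, -0.03629095,  1.59994597,  0.02123329,
        1.02110814, -0.11282157]), 'qd': array([-0.0003707 , -0.00120739,  0.00010458, -0.00134398,  0.0011187 ,
       -0.00024235,  0.00116319]), 'joint_efforts': array([ 4.90279650e-03, -9.28485131e+01,  1.98547840e+00, -3.70529938e+01,
        1.83544244e-02,  5.44884300e-03, -4.47652872e-05]), 'position': array([0.20530577, 0.58999346, 0.23076125]), 'tool_rot': array([-3.14052994e+00,  1.21517934e-04,  2.80677609e+00]), 'force': array([ 0.07222204, -0.88432832,  0.97629589]), 'moment': array([-0.02415164,  0.0397909 , -0.02527924]), 'finger_force': 0.0, 'grip_width': 0.08543225914907698}
```

View pics/top0.png

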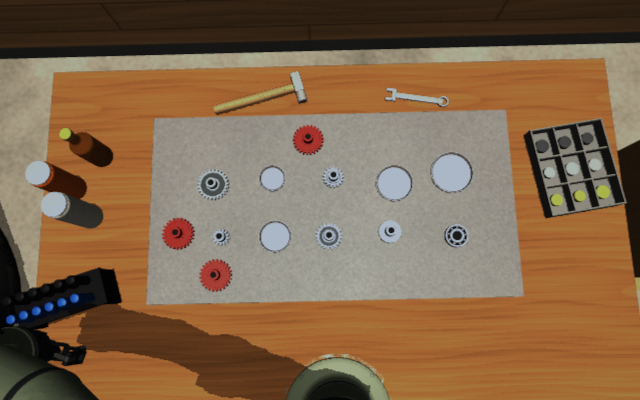

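View pics/scene0.png

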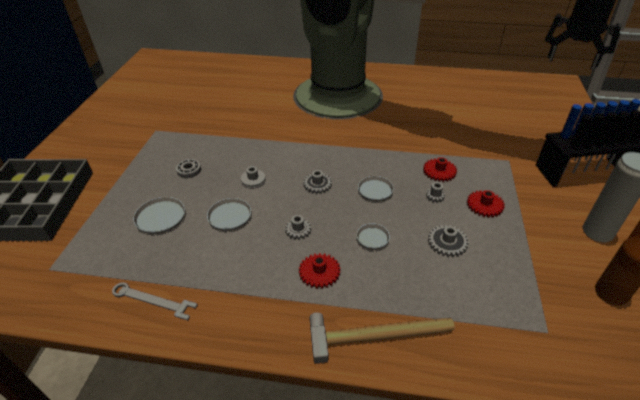

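Candidates in the top view are:
- Steel gears at (213,184), (329,236), (333,177) and (221,237).
- The smooth pulley at (390,231) and the bearing at (456,236).
- Red look-alikes at (308,139), (178,233) and (216,275).

I'll confirm these in an enlarged crop.

Run:
```python
import cv2
a=cv2.imread("pics/top0.png")
l=cv2.resize(a[145:265,190:350],None,fx=5,fy=5,interpolation=cv2.INTER_CUBIC)
cv2.imwrite("pics/cropL.png",l)
l=cv2.resize(a[145:265,330:490],None,fx=5,fy=5,interpolation=cv2.INTER_CUBIC)
cv2.imwrite("pics/cropR.png",l)
```

```text
(no output)
```

View pics/cropL.png

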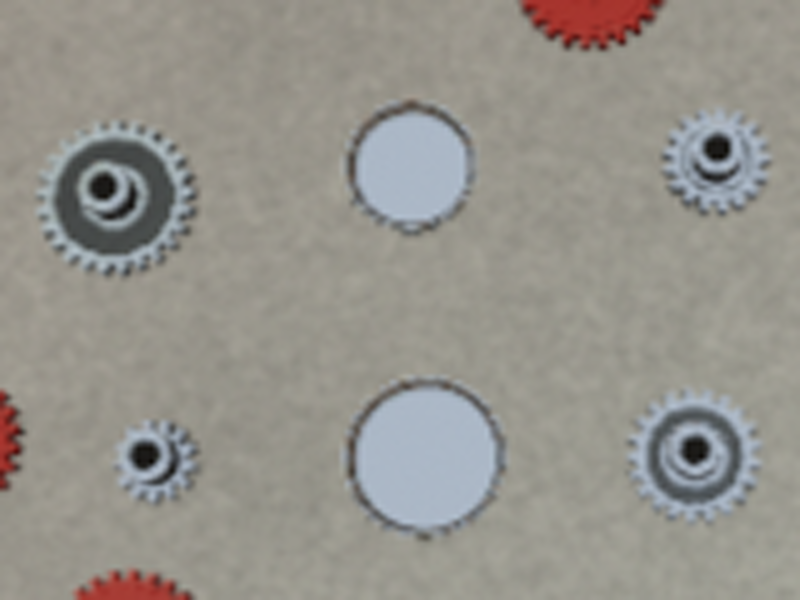

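View pics/cropR.png

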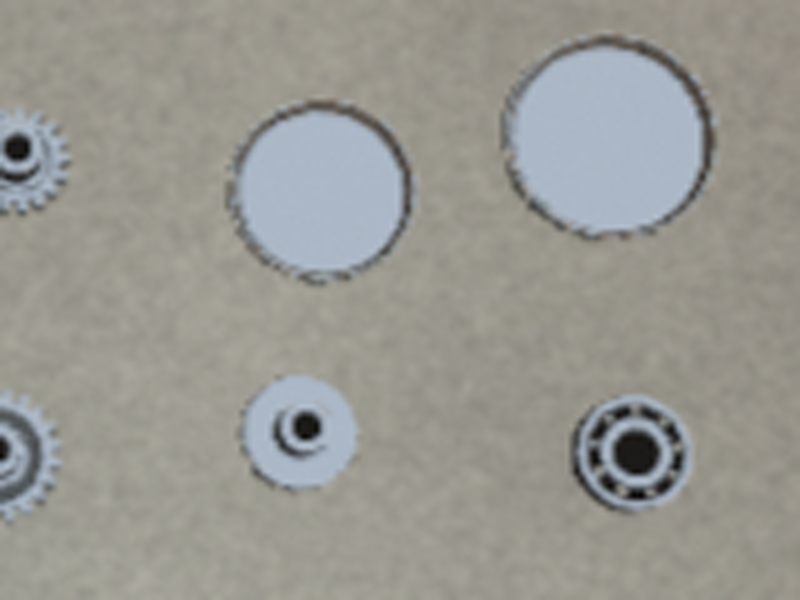

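The crops confirm four steel toothed gears by tooth diameter. In crop L, XL is at (118,198), S at (157,461), M at (716,161) and L at (695,456). The red ones are excluded. The pulley, in crop R at (300,432), is smooth, and the bearing is at (633,453). The dishes are S (411,166) and M (426,457) in crop L, and L (320,191) and XL (608,137) in crop R.

```bash
cat > h.py <<'E'
from workcell import bot
import numpy as np
def ray(f,u,v,z):
    T=np.array(f["extrinsics"]);R,t=T[:3,:3],T[:3,3]
    d=R.T@[(u-f["cx"])/f["fx"],(v-f["cy"])/f["fy"],1];c=-R.T@t
    return c+d*(z-c[2])/d[2],c[2]
E
python3 - <<'E'
from h import *
f=bot.grab_frame("top")
def P(n,x,y,z,x0,w=None):
    u,v=x/5+x0-.4,y/5+145-.4
    p,_=ray(f,u,v,z); s=""
    if w: q,_=ray(f,u+w/5,v,z); s=round(1000*np.linalg.norm(q-p))
    print(n,np.round(p*1000,1),s, "r",round(np.hypot(*p[:2]),3))
for n,bx,by,ox,oy,w in(("XL",104,187,118,198,160),("L",695,450,695,456,134),("M",717,148,716,161,108),("S",145,455,157,461,85)):
    P(n+" hub",bx,by,.038,190); P(n+" teeth",ox,oy,.012,190,w)
P("dS",411,166,.014,190,125);P("dM",426,457,.014,190,158);P("dL",320,191,.014,330,185);P("dXL",608,137,.014,330,213)
P("pul",307,427,.038,330);P("pul",300,432,.014,330,117);P("bear",633,453,.017,330,118)
g=bot.grab_frame("scene")
for n,u,v,z in(("XL",450,230,.038),("L",318,173,.038),("M",297,218,.038),("S",437,184,.038),("dS",373.5,236.5,.014),("dM",376,188.5,.014),("dL",230,214,.014),("dXL",160.5,215,.014)):
    print(n,np.round(ray(g,u,v,z)[0]*1000))
print(bot.observe()["clock"])
E
```

```text
XL hub [600.5 322.1  38. ]  r 0.681
XL teeth [600.1 320.1  12. ] 88 r 0.68
L hub [450.6   7.2  38. ]  r 0.451
L teeth [450.4   6.9  12. ] 72 r 0.45
M hub [613.9  -9.   38. ]  r 0.614
M teeth [612.8  -8.9  12. ] 59 r 0.613
S hub [454.8 297.8  38. ]  r 0.544
S teeth [454.5 296.6  12. ] 46 r 0.543
dS [613.7 158.7  14. ] 69 r 0.634
dM [453.  151.5  14. ] 85 r 0.478
dL [ 591.4 -174.7   14. ] 101 r 0.617
dXL [ 617.8 -334.    14. ] 117 r 0.702
pul [ 458.9 -157.8   38. ]  r 0.485
pul [ 459.2 -157.2   14. ] 63 r 0.485
bear [ 443.3 -334.1   17. ] 63 r 0.555
XL [600. 326.  38.]
L [451.  14.  38.]
M [612.  -6.  38.]
S [451. 302.  38.]
dS [620. 165.  14.]
dM [461. 159.  14.]
dL [ 598. -168.   14.]
dXL [ 625. -326.   14.]
0.2
```

```bash
python3 -m crank '{"travel":[[1.9,-3.8,0],[3.8,-7.6,0],[5.7,-11.4,0],[7.6,-15.2,0],[9.5,-19,0]],"turn":[[0,0,0],[0,0,0],[0,0,0],[0,0,0],[0,0,0]],"gripper":[0.3,0.3,0.3,0.3,0.3]}' 60
python3 -m crank '{"travel":[[4.8,-1.2,-1],[9.6,-2.4,-2],[14.4,-3.6,-3],[19.2,-4.8,-4],[24,-6,-5]],"turn":[[0,0,0],[0,0,0],[0,0,0],[0,0,0],[0,0,0]],"gripper":[0.3,0.3,0.3,0.3,0.3]}'
python3 -m crank '{"travel":[[2,-0.6,-3],[4,-1.2,-6],[5.5,-1.6,-10],[5.5,-1.6,-10],[5.5,-1.6,-10]],"turn":[[0,0,0],[0,0,0],[0,0,0],[0,0,0],[0,0,0]],"gripper":[0.3,0.3,0.3,0.3,0.3]}'
```

```text
clock: 0.7
position: [0.3009, 0.3986, 0.2313]
tool_rot: [-3.142, 0.0, 2.807]
force: [0.8, 0.0, -0.5]
grip_width: 0.0598
finger_force: 0.0
clock: 1.2
position: [0.5399, 0.34, 0.1813]
tool_rot: [-3.142, -0.0, 2.807]
force: [-0.6, 2.6, 1.6]
grip_width: 0.0596
finger_force: 0.0
clock: 1.7
position: [0.5927, 0.3247, 0.0812]
tool_rot: [-3.14, -0.001, 2.806]
force: [-0.1, -0.3, 1.1]
grip_width: 0.0597
finger_force: 0.0
```

Run:
```python
from h import *
import cv2
f=bot.grab_frame("top"); a=f["pixels"][:,:,::-1]
g=bot.grab_frame("scene"); b=g["pixels"][:,:,::-1]
r=lambda c:cv2.resize(c,(400,400),interpolation=cv2.INTER_CUBIC)
cv2.imwrite("pics/xl1.png",np.hstack([r(a[130:230,160:260]),r(b[150:270,390:510])]))
print(bot.observe()["position"])
```

```text
[0.59323126 0.32575824 0.08335392]
```

View pics/xl1.png

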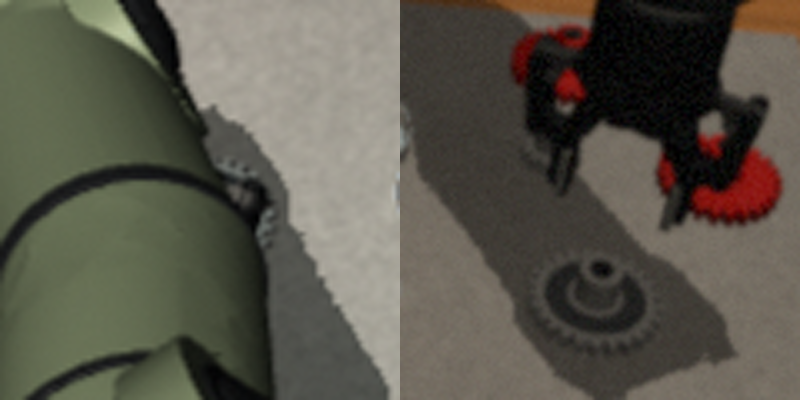

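The arm hides the gear in the top view. In the scene crop, the fingertips are at (160,188) and (270,225) and the hub top at (200,268).

Run:
```python
from h import *
g=bot.grab_frame("scene")
T=np.array(g["extrinsics"])
for p in([.5942,.3250,.0832],[.5942,.3250,.0872],[.6,.322,.038],[.6,.325,.038]):
    c=T[:3,:3]@p+T[:3,3];print(c[:2]/c[2]*g["fx"]+[g["cx"],g["cy"]])
print("seen tips mid",454.5,212,"hub",390+200*.3,150+268*.3)
for _ in range(3): bot.grab_frame("scene");print(bot.observe()["position"])
```

```text
[453.0633951  212.99300368]
[453.4165948  211.61967839]
[447.90191731 229.76081102]
[449.32672464 229.90805652]
seen tips mid 454.5 212 hub 450.0 230.39999999999998
[0.59332862 0.32582002 0.08364731]
[0.59328008 0.32569854 0.08344955]
[0.59326242 0.32554637 0.08319013]
```

```bash
python3 -m crank '{"travel":[[0.6,-0.2,-2],[0.6,-0.2,-4],[0.6,-0.2,-5],[0.6,-0.2,-6],[0.6,-0.2,-6]],"turn":[[0,0,0],[0,0,0],[0,0,0],[0,0,0],[0,0,0]],"gripper":[0.3,0.3,0.3,0.3,0.3]}'; python3 -m crank '{"travel":[[0,0,-0.2],[0,0,-0.4],[0,0,-0.6],[0,0,-0.6],[0,0,-0.6]],"turn":[[0,0,0],[0,0,0],[0,0,0],[0,0,0],[0,0,0]],"gripper":[0.3,0.3,0.3,0.3,0.3]}'
```

```text
clock: 2.5
position: [0.5986, 0.3228, 0.021]
tool_rot: [-3.141, -0.001, 2.807]
force: [-0.9, -0.2, 0.9]
grip_width: 0.0596
finger_force: 0.0
clock: 3.0
position: [0.5992, 0.3229, 0.0159]
tool_rot: [3.142, 0.0, 2.807]
force: [-0.1, -0.4, 0.1]
grip_width: 0.06
finger_force: 0.0
```

Close, then lift 7 cm.

```bash
python3 -m crank '{"travel":[[0,0,0],[0,0,0],[0,0,0],[0,0,0],[0,0,0]],"turn":[[0,0,0],[0,0,0],[0,0,0],[0,0,0],[0,0,0]],"gripper":[0.5,0.8,1,1,1]}' 80; python3 -m crank '{"travel":[[0,0,0],[0,0,0],[0,0,0.5],[0,0,1],[0,0,2]],"turn":[[0,0,0],[0,0,0],[0,0,0],[0,0,0],[0,0,0]],"gripper":[1,1,1,1,1]}'
```

```text
clock: 3.5
position: [0.5995, 0.3236, 0.0166]
tool_rot: [3.14, 0.001, 2.807]
force: [-0.9, 1.6, 7.9]
grip_width: 0.0255
finger_force: 78.2
clock: 4.0
position: [0.5985, 0.3224, 0.0355]
tool_rot: [-3.14, -0.001, 2.807]
force: [0.4, -0.5, -4.8]
grip_width: 0.0258
finger_force: 78.9
```

```bash
python3 -m crank '{"travel":[[0,-1,2.5],[0.1,-4,5],[0.2,-8,5],[0.3,-12.5,5],[0.5,-17,5]],"turn":[[0,0,0],[0,0,0],[0,0,0],[0,0,0],[0,0,0]],"gripper":[1,1,1,1,1]}'
python3 -m crank '{"travel":[[0.2,-4.6,0],[0.4,-9.2,0],[0.6,-13.8,0],[0.7,-18.4,0],[0.8,-23,0]],"turn":[[0,0,0],[0,0,0],[0,0,0],[0,0,0],[0,0,0]],"gripper":[1,1,1,1,1]}'
python3 -m crank '{"travel":[[0.1,-4.6,0],[0.2,-9.2,0],[0.3,-13.8,0],[0.4,-18.4,0],[0.5,-23,0]],"turn":[[0,0,0],[0,0,0],[0,0,0],[0,0,0],[0,0,0]],"gripper":[1,1,1,1,1]}'
python3 -m crank '{"travel":[[0.1,-1.5,0],[0.1,-2.3,0],[0.1,-2.3,-1],[0.1,-2.3,-2],[0.1,-2.3,-2]],"turn":[[0,0,0],[0,0,0],[0,0,0],[0,0,0],[0,0,0]],"gripper":[1,1,1,1,1]}'
python3 - <<'E'
from h import *
import cv2
f=bot.grab_frame("top"); a=f["pixels"][:,:,::-1]
g=bot.grab_frame("scene"); b=g["pixels"][:,:,::-1]
r=lambda c:cv2.resize(c,(400,400),interpolation=cv2.INTER_CUBIC)
cv2.imwrite("pics/xl2.png",np.hstack([r(a[120:220,400:500]),r(b[150:270,100:220])]))
print(bot.observe()["position"])
E
```

```text
clock: 4.5
position: [0.6039, 0.1514, 0.0866]
tool_rot: [3.141, 0.001, 2.807]
force: [1.8, -0.5, -4.8]
grip_width: 0.0255
finger_force: 79.5
clock: 5.0
position: [0.612, -0.0791, 0.0865]
tool_rot: [3.142, 0.001, 2.807]
force: [1.5, -0.4, -3.8]
grip_width: 0.0255
finger_force: 79.5
clock: 5.5
position: [0.6168, -0.3092, 0.0865]
tool_rot: [-3.141, 0.0, 2.807]
force: [0.0, 1.5, -5.1]
grip_width: 0.0258
finger_force: 79.5
clock: 6.0
position: [0.6176, -0.3277, 0.0637]
tool_rot: [3.141, -0.003, 2.809]
force: [-0.1, 1.0, -4.7]
grip_width: 0.0252
finger_force: 79.5
[ 0.6182376  -0.32874138  0.06527962]
```

View pics/xl2.png

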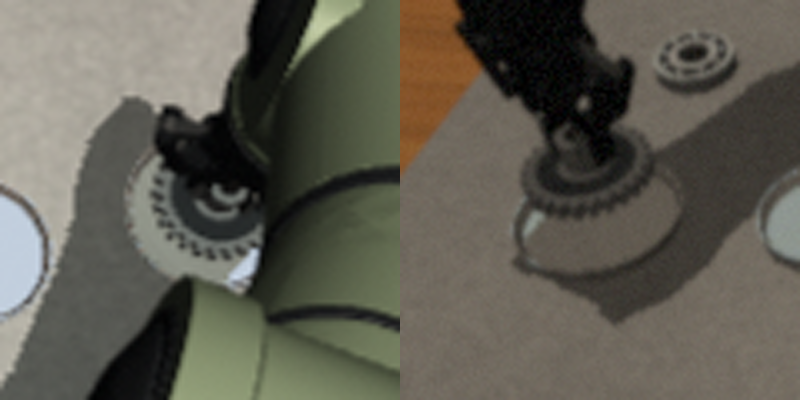

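The gear hangs over the XL dish. In the scene crop, the gear centre is about (189,175) and the dish rim spans x 115–283.

Run:
```python
from h import *
g=bot.grab_frame("scene")
print(ray(g,156.7,202.5,.057)[0],ray(g,159.9,215.5,.014)[0])
```

```text
[ 0.62761087 -0.32187915  0.057     ] [ 0.62627686 -0.32694695  0.014     ]
```

```bash
python3 -m crank '{"travel":[[-0.1,-0.5,-1.5],[-0.1,-0.5,-3],[-0.1,-0.5,-3.8],[-0.1,-0.5,-4.3],[-0.1,-0.5,-4.4]],"turn":[[0,0,0],[0,0,0],[0,0,0],[0,0,0],[0,0,0]],"gripper":[1,1,1,1,1]}'; python3 -m crank '{"travel":[[0,0,-0.05],[0,0,-0.1],[0,0,-0.1],[0,0,-0.1],[0,0,-0.1]],"turn":[[0,0,0],[0,0,0],[0,0,0],[0,0,0],[0,0,0]],"gripper":[1,1,1,1,1]}'
```

```text
clock: 6.65
position: [0.6168, -0.3349, 0.0208]
tool_rot: [3.141, -0.001, 2.807]
force: [-0.2, 0.6, -4.3]
grip_width: 0.0253
finger_force: 79.5
clock: 7.15
position: [0.6172, -0.3352, 0.021]
tool_rot: [-3.142, 0.0, 2.807]
force: [-1.1, 0.2, -4.9]
grip_width: 0.0257
finger_force: 79.5
```

```bash
python3 -m crank '{"travel":[[0,0,-0.05],[0,0,-0.1],[0,0,-0.15],[0,0,-0.15],[0,0,-0.15]],"turn":[[0,0,0],[0,0,0],[0,0,0],[0,0,0],[0,0,0]],"gripper":[1,1,1,1,1]}'
```

```text
clock: 7.65
position: [0.6171, -0.3352, 0.0196]
tool_rot: [-3.142, 0.0, 2.807]
force: [-3.3, 2.4, 5.4]
grip_width: 0.0254
finger_force: 80.5
```

```bash
python3 -m crank '{"travel":[[0,0,0],[0,0,0],[0,0,0.2],[0,0,2],[0,0,4]],"turn":[[0,0,0],[0,0,0],[0,0,0],[0,0,0],[0,0,0]],"gripper":[0.5,0.3,0.3,0.3,0.3]}'
python3 -m crank '{"travel":[[-0.5,1,2.5],[-2.4,5,3],[-4.4,9.2,3],[-6.4,13.4,3],[-8.4,17.6,3]],"turn":[[0,0,0],[0,0,0],[0,0,0],[0,0,0],[0,0,0]],"gripper":[0.3,0.3,0.3,0.3,0.3]}'
python3 -m crank '{"travel":[[-2,4.1,0],[-4,8.2,0],[-6,12.3,0],[-8,16.2,0],[-8.3,16.7,0]],"turn":[[0,0,0],[0,0,0],[0,0,0],[0,0,0],[0,0,0]],"gripper":[0.3,0.3,0.3,0.3,0.3]}'
python3 - <<'E'
from h import *
import cv2
f=bot.grab_frame("top"); a=f["pixels"][:,:,::-1]
g=bot.grab_frame("scene"); b=g["pixels"][:,:,::-1]
r=lambda c:cv2.resize(c,(400,400),interpolation=cv2.INTER_CUBIC)
cv2.imwrite("pics/l1.png",np.hstack([r(a[120:220,400:500]),r(b[110:230,260:380])]))
print(bot.observe()["position"])
E
```

```text
clock: 8.15
position: [0.617, -0.3351, 0.0604]
tool_rot: [3.142, -0.0, 2.807]
force: [-0.6, -0.7, 0.8]
grip_width: 0.06
finger_force: 0.0
clock: 8.65
position: [0.5326, -0.1579, 0.0908]
tool_rot: [3.141, 0.002, 2.806]
force: [0.8, 0.3, -0.0]
grip_width: 0.0597
finger_force: 0.0
clock: 9.15
position: [0.4486, 0.0121, 0.0904]
tool_rot: [3.14, -0.0, 2.812]
force: [0.4, -0.9, -0.4]
grip_width: 0.06
finger_force: 0.0
[0.45041023 0.0090069  0.09036089]
```

View pics/l1.png

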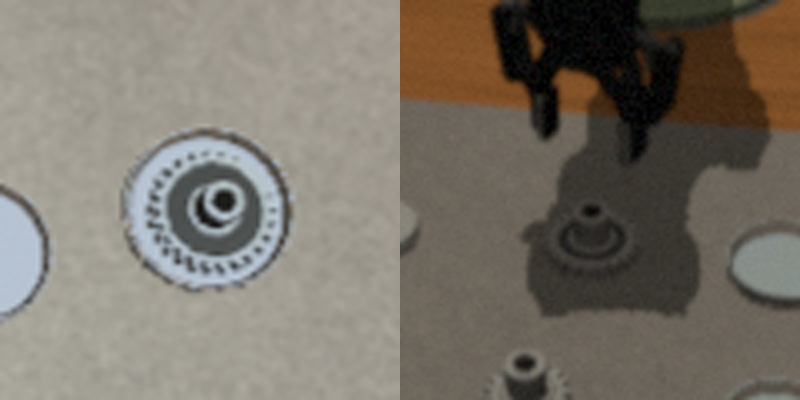

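XL sits centred in its dish: in the crop, the dish centre is (208,209) and the gear centre about (213,214). The open gripper is above gear L, so I'll descend and grip.

```bash
python3 -m crank '{"travel":[[0,0,-3],[0,0,-5],[0,0,-6.5],[0,0,-7.3],[0,0,-7.4]],"turn":[[0,0,0],[0,0,0],[0,0,0],[0,0,0],[0,0,0]],"gripper":[0.3,0.3,0.3,0.3,0.3]}'
python3 -m crank '{"travel":[[0,0,0],[0,0,0],[0,0,0],[0,0,0],[0,0,0]],"turn":[[0,0,0],[0,0,0],[0,0,0],[0,0,0],[0,0,0]],"gripper":[0.3,0.5,0.8,1,1]}'
python3 -m crank '{"travel":[[0,0,0],[0,0,0],[0,0,0],[0,0,1],[0,0,2]],"turn":[[0,0,0],[0,0,0],[0,0,0],[0,0,0],[0,0,0]],"gripper":[1,1,1,1,1]}'
```

```text
clock: 9.75
position: [0.4504, 0.0069, 0.0149]
tool_rot: [-3.141, -0.0, 2.805]
force: [0.0, 0.4, -0.4]
grip_width: 0.0599
finger_force: 0.0
clock: 10.25
position: [0.4508, 0.0081, 0.0163]
tool_rot: [3.141, 0.002, 2.807]
force: [-2.1, 0.8, 19.2]
grip_width: 0.0259
finger_force: 77.5
clock: 10.75
position: [0.4499, 0.0078, 0.036]
tool_rot: [-3.141, -0.0, 2.807]
force: [-0.2, 0.1, -4.2]
grip_width: 0.0257
finger_force: 78.9
```

```bash
python3 -m crank '{"travel":[[0,0,2.5],[1,-1.3,5],[3.5,-4.5,5],[6.3,-8.1,5],[9.1,-11.7,5]],"turn":[[0,0,0],[0,0,0],[0,0,0],[0,0,0],[0,0,0]],"gripper":[1,1,1,1,1]}'
python3 -m crank '{"travel":[[2.8,-3.6,0],[5,-6.4,-1],[5.1,-6.5,-3],[5.1,-6.5,-5],[5.1,-6.5,-5.7]],"turn":[[0,0,0],[0,0,0],[0,0,0],[0,0,0],[0,0,0]],"gripper":[1,1,1,1,1]}'
```

```text
clock: 11.25
position: [0.542, -0.1106, 0.0865]
tool_rot: [3.141, 0.001, 2.807]
force: [-0.0, 1.0, -5.8]
grip_width: 0.0253
finger_force: 79.6
clock: 11.75
position: [0.5909, -0.174, 0.0271]
tool_rot: [-3.141, -0.003, 2.806]
force: [-0.3, 0.4, -4.0]
grip_width: 0.0255
finger_force: 79.6
```

```bash
python3 -m crank '{"travel":[[0,0,-0.2],[0,0,-0.4],[0,0,-0.6],[0,0,-0.7],[0,0,-0.7]],"turn":[[0,0,0],[0,0,0],[0,0,0],[0,0,0],[0,0,0]],"gripper":[1,1,1,1,1]}'
```

```text
clock: 12.25
position: [0.5922, -0.1741, 0.0216]
tool_rot: [-3.142, 0.0, 2.807]
force: [0.7, 0.7, -3.7]
grip_width: 0.0254
finger_force: 79.6
```

```bash
python3 -m crank '{"travel":[[0,0,-0.05],[0,0,-0.1],[0,0,-0.15],[0,0,-0.2],[0,0,-0.2]],"turn":[[0,0,0],[0,0,0],[0,0,0],[0,0,0],[0,0,0]],"gripper":[1,1,1,1,1]}'
```

```text
clock: 12.75
position: [0.5921, -0.1741, 0.0194]
tool_rot: [-3.142, -0.0, 2.807]
force: [-1.7, 0.0, 0.7]
grip_width: 0.025
finger_force: 80.4
```

```bash
python3 -m crank '{"travel":[[0,0,0],[0,0,0],[0,0,0.2],[0,0,2],[0,0,4]],"turn":[[0,0,0],[0,0,0],[0,0,0],[0,0,0],[0,0,0]],"gripper":[0.5,0.3,0.3,0.3,0.3]}'
python3 -m crank '{"travel":[[0.2,1,2.5],[0.7,5,2.5],[1.2,9.5,2.5],[1.8,14,2.5],[2.1,16.5,2.5]],"turn":[[0,0,0],[0,0,0],[0,0,0],[0,0,0],[0,0,0]],"gripper":[0.3,0.3,0.3,0.3,0.3]}'
python3 - <<'E'
from h import *
import cv2
f=bot.grab_frame("top"); a=f["pixels"][:,:,::-1]
g=bot.grab_frame("scene"); b=g["pixels"][:,:,::-1]
r=lambda c:cv2.resize(c,(400,400),interpolation=cv2.INTER_CUBIC)
cv2.imwrite("pics/m1.png",np.hstack([r(a[140:240,350:450]),r(b[140:260,240:360])]))
print(bot.observe()["position"])
E
```

```text
clock: 13.25
position: [0.5918, -0.1741, 0.0594]
tool_rot: [-3.141, -0.001, 2.807]
force: [0.4, 0.5, -0.1]
grip_width: 0.0597
finger_force: 0.0
clock: 13.75
position: [0.6135, -0.0047, 0.0846]
tool_rot: [3.14, 0.0, 2.81]
force: [1.1, -0.5, 0.1]
grip_width: 0.0599
finger_force: 0.0
[ 0.61354377 -0.0041002   0.0844539 ]
```

View pics/m1.png

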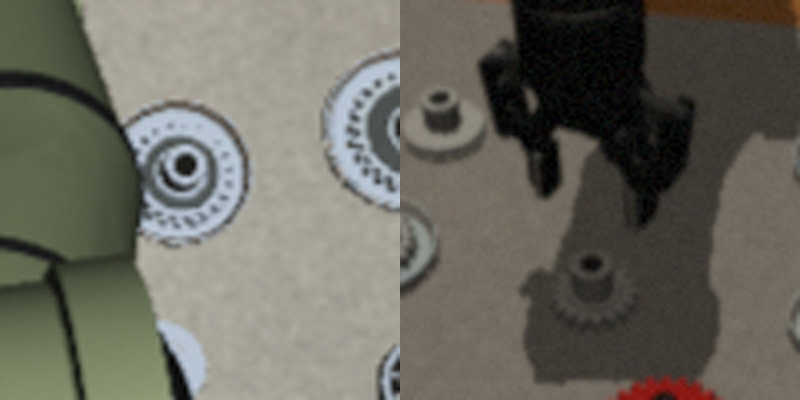

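L lies centred in its dish: the rim centre is about (178,172) in the crop and the gear about (183,172). Gripper is over gear M, whose hub is at (590,265).

```bash
python3 -m crank '{"travel":[[0,0,-3],[0,0,-5],[0,0,-6],[0,0,-6.6],[0,0,-6.7]],"turn":[[0,0,0],[0,0,0],[0,0,0],[0,0,0],[0,0,0]],"gripper":[0.3,0.3,0.3,0.3,0.3]}'
python3 -m crank '{"travel":[[0,0,0],[0,0,0],[0,0,0],[0,0,0],[0,0,0]],"turn":[[0,0,0],[0,0,0],[0,0,0],[0,0,0],[0,0,0]],"gripper":[0.3,0.5,0.8,1,1]}'
python3 -m crank '{"travel":[[0,0,0],[0,0,0],[0,0,0],[0,0,1],[0,0,2]],"turn":[[0,0,0],[0,0,0],[0,0,0],[0,0,0],[0,0,0]],"gripper":[1,1,1,1,1]}'
```

```text
clock: 14.35
position: [0.6131, -0.0095, 0.0172]
tool_rot: [-3.141, -0.0, 2.806]
force: [-0.1, -0.3, 0.3]
grip_width: 0.0598
finger_force: 0.0
clock: 14.85
position: [0.6136, -0.0089, 0.0183]
tool_rot: [3.141, 0.001, 2.807]
force: [-1.9, 0.9, 12.6]
grip_width: 0.0254
finger_force: 77.9
clock: 15.35
position: [0.6129, -0.0092, 0.0379]
tool_rot: [-3.141, -0.0, 2.807]
force: [-1.0, -0.0, -2.9]
grip_width: 0.0251
finger_force: 78.7
```

```bash
python3 -m crank '{"travel":[[0,0,2.5],[-1,1,5],[-4,4,5],[-7.2,7.3,5],[-10.4,10.6,5]],"turn":[[0,0,0],[0,0,0],[0,0,0],[0,0,0],[0,0,0]],"gripper":[1,1,1,1,1]}'
python3 -m crank '{"travel":[[-3.2,3.3,0],[-5.5,5.6,-1],[-5.6,5.6,-3],[-5.6,5.6,-5],[-5.6,5.6,-5.5]],"turn":[[0,0,0],[0,0,0],[0,0,0],[0,0,0],[0,0,0]],"gripper":[1,1,1,1,1]}'
python3 -m crank '{"travel":[[0,0,-0.2],[0,0,-0.4],[0,0,-0.6],[0,0,-0.7],[0,0,-0.7]],"turn":[[0,0,0],[0,0,0],[0,0,0],[0,0,0],[0,0,0]],"gripper":[1,1,1,1,1]}'
```

```text
clock: 15.85
position: [0.5081, 0.0976, 0.0882]
tool_rot: [3.141, 0.001, 2.806]
force: [0.4, 1.6, -2.3]
grip_width: 0.0256
finger_force: 78.9
clock: 16.35
position: [0.4525, 0.1529, 0.0315]
tool_rot: [-3.141, -0.001, 2.807]
force: [0.3, -0.3, -2.0]
grip_width: 0.0255
finger_force: 79.0
clock: 16.85
position: [0.4533, 0.1528, 0.0255]
tool_rot: [3.141, 0.0, 2.807]
force: [0.8, 0.1, -2.5]
grip_width: 0.0254
finger_force: 79.0
```

```bash
python3 -m crank '{"travel":[[0,0,-0.1],[0,0,-0.2],[0,0,-0.3],[0,0,-0.35],[0,0,-0.35]],"turn":[[0,0,0],[0,0,0],[0,0,0],[0,0,0],[0,0,0]],"gripper":[1,1,1,1,1]}'
```

```text
clock: 17.35
position: [0.4531, 0.1528, 0.0217]
tool_rot: [-3.142, -0.0, 2.807]
force: [0.3, 0.0, -2.7]
grip_width: 0.025
finger_force: 79.0
```

```bash
python3 -m crank '{"travel":[[0,0,-0.02],[0,0,-0.04],[0,0,-0.06],[0,0,-0.08],[0,0,-0.08]],"turn":[[0,0,0],[0,0,0],[0,0,0],[0,0,0],[0,0,0]],"gripper":[1,1,1,1,1]}'
```

```text
clock: 17.85
position: [0.4531, 0.1529, 0.0213]
tool_rot: [3.142, 0.0, 2.807]
force: [-3.5, -0.7, 10.4]
grip_width: 0.0253
finger_force: 80.3
```

```bash
python3 -m crank '{"travel":[[0,0,0],[0,0,0],[0,0,0.2],[0,0,2],[0,0,4]],"turn":[[0,0,0],[0,0,0],[0,0,0],[0,0,0],[0,0,0]],"gripper":[0.5,0.3,0.3,0.3,0.3]}'
python3 -m crank '{"travel":[[0,1,2.5],[0,5,2.5],[0.1,9.5,2.5],[0.1,13.8,2.5],[0.1,14.4,2.5]],"turn":[[0,0,0],[0,0,0],[0,0,0],[0,0,0],[0,0,0]],"gripper":[0.3,0.3,0.3,0.3,0.3]}'
python3 - <<'E'
from h import *
import cv2
f=bot.grab_frame("top"); a=f["pixels"][:,:,::-1]
g=bot.grab_frame("scene"); b=g["pixels"][:,:,::-1]
r=lambda c:cv2.resize(c,(400,400),interpolation=cv2.INTER_CUBIC)
cv2.imwrite("pics/s1.png",np.hstack([r(a[190:290,210:310]),r(b[120:240,360:480])]))
print(bot.observe()["position"])
E
```

```text
clock: 18.35
position: [0.4527, 0.1526, 0.0611]
tool_rot: [-3.141, -0.001, 2.807]
force: [0.9, 0.8, 0.6]
grip_width: 0.0599
finger_force: 0.0
clock: 18.85
position: [0.4532, 0.3025, 0.0861]
tool_rot: [3.139, -0.001, 2.812]
force: [0.0, -0.3, 0.3]
grip_width: 0.0601
finger_force: 0.0
[0.45360326 0.29814504 0.0858155 ]
```

View pics/s1.png

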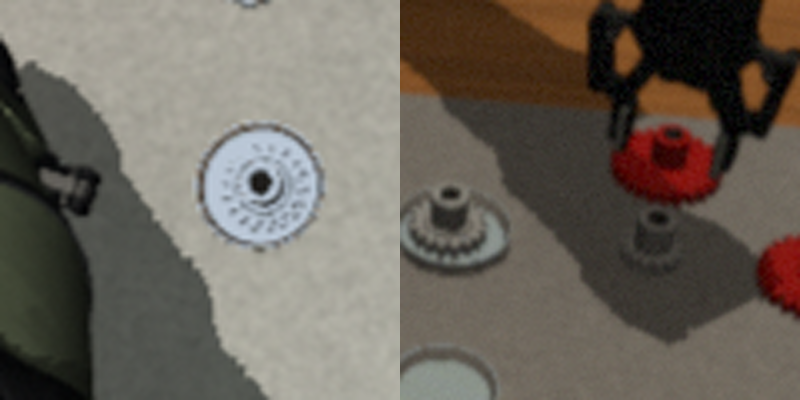

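M is well centred in its dish: in the crop, the rim is at (260,187) and the hub at about (262,182). Next I'll descend on gear S, hub at (657,215), well clear of the red wheels.

```bash
python3 -m crank '{"travel":[[0,0,-3],[0,0,-5],[0,0,-6],[0,0,-6.7],[0,0,-6.8]],"turn":[[0,0,0],[0,0,0],[0,0,0],[0,0,0],[0,0,0]],"gripper":[0.3,0.3,0.3,0.3,0.3]}'
python3 -m crank '{"travel":[[0,0,0],[0,0,0],[0,0,0],[0,0,0],[0,0,0]],"turn":[[0,0,0],[0,0,0],[0,0,0],[0,0,0],[0,0,0]],"gripper":[0.3,0.5,0.8,1,1]}'
python3 -m crank '{"travel":[[0,0,0],[0,0,0],[0,0,0],[0,0,1],[0,0,2]],"turn":[[0,0,0],[0,0,0],[0,0,0],[0,0,0],[0,0,0]],"gripper":[1,1,1,1,1]}'
```

```text
clock: 19.45
position: [0.4542, 0.2962, 0.0178]
tool_rot: [-3.141, -0.0, 2.806]
force: [-0.3, -0.1, 1.4]
grip_width: 0.0597
finger_force: 0.0
clock: 19.95
position: [0.4546, 0.2973, 0.019]
tool_rot: [3.14, 0.001, 2.807]
force: [-2.6, 0.4, 14.6]
grip_width: 0.0253
finger_force: 77.8
clock: 20.45
position: [0.454, 0.2967, 0.0387]
tool_rot: [-3.141, -0.0, 2.807]
force: [-0.0, 0.5, -1.9]
grip_width: 0.0254
finger_force: 78.7
```

```bash
python3 -m crank '{"travel":[[0,0,2.5],[1,-0.9,5],[4,-3.4,5],[7.2,-6.1,5],[10.4,-8.9,5]],"turn":[[0,0,0],[0,0,0],[0,0,0],[0,0,0],[0,0,0]],"gripper":[1,1,1,1,1]}'
python3 -m crank '{"travel":[[3.2,-2.7,0],[5.5,-4.7,-1],[5.6,-4.7,-3],[5.6,-4.7,-5],[5.6,-4.7,-5.5]],"turn":[[0,0,0],[0,0,0],[0,0,0],[0,0,0],[0,0,0]],"gripper":[1,1,1,1,1]}'
python3 -m crank '{"travel":[[0,0,-0.3],[0,0,-0.6],[0,0,-0.8],[0,0,-1],[0,0,-1]],"turn":[[0,0,0],[0,0,0],[0,0,0],[0,0,0],[0,0,0]],"gripper":[1,1,1,1,1]}'
```

```text
clock: 20.95
position: [0.5593, 0.2071, 0.0892]
tool_rot: [3.141, 0.001, 2.808]
force: [-0.4, 0.5, -1.7]
grip_width: 0.0251
finger_force: 78.9
clock: 21.45
position: [0.6131, 0.1604, 0.0317]
tool_rot: [-3.14, -0.002, 2.806]
force: [-0.7, -0.1, -2.1]
grip_width: 0.0252
finger_force: 78.9
clock: 21.95
position: [0.6141, 0.1609, 0.0231]
tool_rot: [3.142, 0.0, 2.807]
force: [-0.1, -0.1, -1.3]
grip_width: 0.0254
finger_force: 78.9
```

```bash
python3 -m crank '{"travel":[[0,0,-0.03],[0,0,-0.06],[0,0,-0.1],[0,0,-0.12],[0,0,-0.12]],"turn":[[0,0,0],[0,0,0],[0,0,0],[0,0,0],[0,0,0]],"gripper":[1,1,1,1,1]}'
```

```text
clock: 22.45
position: [0.6142, 0.1609, 0.0221]
tool_rot: [3.141, 0.0, 2.807]
force: [-2.0, -0.9, 5.5]
grip_width: 0.0253
finger_force: 79.7
```

Contact. Release, lift and back off toward the left.

```bash
python3 -m crank '{"travel":[[0,0,0],[0,0,0],[0,0,0.2],[0,0,2],[0,0,5]],"turn":[[0,0,0],[0,0,0],[0,0,0],[0,0,0],[0,0,0]],"gripper":[0.5,0.3,0.3,0.3,0.3]}'
python3 -m crank '{"travel":[[0,0,5],[-2,3,9],[-5,6,12],[-8,9,12],[-11,12,12]],"turn":[[0,0,0],[0,0,0],[0,0,0],[0,0,0],[0,0,0]],"gripper":[0.3,0.3,0.3,0.3,0.3]}'
python3 -m crank '{"travel":[[-3,3,0],[-6,6,0],[-9,9,0],[-9,9,0],[-9,9,0]],"turn":[[0,0,0],[0,0,0],[0,0,0],[0,0,0],[0,0,0]],"gripper":[0.3,0.3,0.3,0.3,0.3]}'
python3 - <<'E'
from h import *
import cv2
f=bot.grab_frame("top"); a=f["pixels"][:,:,::-1]
g=bot.grab_frame("scene"); b=g["pixels"][:,:,::-1]
cv2.imwrite("pics/end.png",np.vstack([cv2.resize(a[145:265,240:490],(600,288),interpolation=cv2.INTER_CUBIC),cv2.resize(b[150:270,120:400],(672,288),interpolation=cv2.INTER_CUBIC)[:,:600]]))
print(bot.observe()["position"])
E
```

```text
clock: 22.95
position: [0.613, 0.1606, 0.0709]
tool_rot: [-3.14, -0.002, 2.807]
force: [0.3, -0.8, 0.5]
grip_width: 0.0597
finger_force: 0.0
clock: 23.45
position: [0.5031, 0.2824, 0.1933]
tool_rot: [3.139, 0.001, 2.807]
force: [1.0, 0.8, -0.1]
grip_width: 0.0593
finger_force: 0.0
clock: 23.95
position: [0.4137, 0.3714, 0.192]
tool_rot: [3.141, 0.0, 2.809]
force: [-0.3, -1.7, -0.2]
grip_width: 0.0595
finger_force: 0.0
[0.41491881 0.37003045 0.19185907]
```

View pics/end.png

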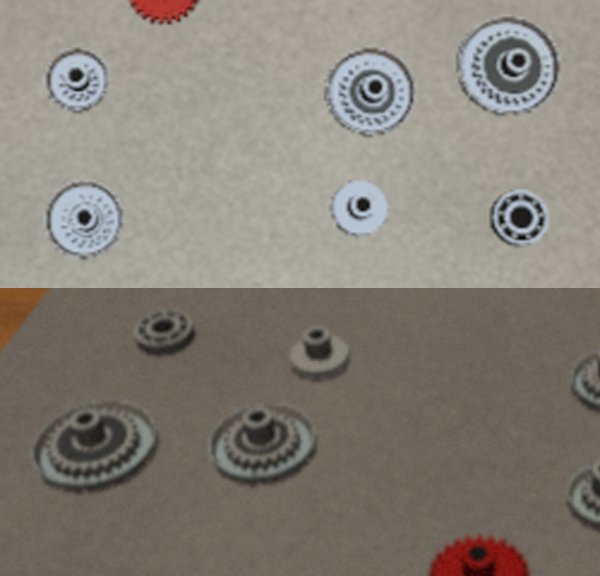

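All four gears lie flat and centred in their dishes: in the top view, S (77,80), M (85,218), L (370,90) and XL (508,65). The pulley and bearing have not moved, so I'm handing in.

```bash
python3 -c "
from workcell import bot
print(bot.job_done())"
```

```text
the job is handed in; nothing more can be done
None
```

All four gears were set down in the dishes of their own size, with the pulley, the bearing and the red look-alikes left where they lay, and the job was handed in at about 24 s; no verdict came back.

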